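# Open the yellow-lidded vial tub

### The arm

A 6-joint arm with a two-finger parallel gripper is mounted at the origin on the work surface; the furniture and walls round the work are solid. World frame = base frame: x ahead of the robot, y to its left, z up, the work surface at z = 0. Lengths are in m, angles in rad, forces in N, time in s.
With the tool pointing down it reaches from about 0.3 to 0.875 m from the base axis. Payload 6.4 kg.
Tool frame: the origin (TCP) lies at the very end of the fingers, on their centre line; the grasp point (between the pads) lies 19 mm behind it; z points along the fingers, y is the line along which they close (so a half turn about z gives the same grasp; the last joint's range is limited). The gripper opens to 88 mm and grips with 3 to 60 N. Pads are 18 mm wide; open, the fingers measure 123 mm over their backs; the gripper's body (75 mm by 187 mm) begins 45 mm behind the grasp point.
Start: joints at [-1.473, 0.181, 1.607, -0, 1.354, -0.206], TCP at [0.172, -0.549, 0.204] pointing down, gripper open.
Joint ranges: [-2.99, 2.99], [-0.89, 2.07], [0.3, 2.58], [-1.14, 4.28], [0, 2.63], [-3.12, 3.12]. Speed limits (rad/s): [2.57, 2.57, 3.01, 3.14, 3.14, 3.14].

### API

Orientations are given as a unit quaternion [x, y, z, w].
In Python, from bench import ctrl gives the robot as it stands.
- The arm moves only by the tool step_arm, never from a script. Its argument "series" is one flat list of numbers, 6 for each row, row after row: the shift along the tool's x, y, z in m, then the turn, a rotation vector about the tool's x, y, z in degrees. In form: [tx, ty, tz, ax, ay, az, tx, ty, tz, ax, ay, az, ...]. A call has exactly 8 rows; each row shifts and turns the commanded pose from where the row before left it, along the tool's axes as they then stand; what a row does not reach is not made up. A row lasts 1/8 s, in which the tool goes at most 62.5 mm and 10.7 degrees, less where a joint would pass 70% of its speed; a pose out of reach is approached as far as the arm can. A call with a gripper value outside its range is refused whole. "claw" is the gripper's target within -1 to 1 (shut at 1, half-way at 0, fully open at -1), set as the call begins (left out, the last holds). The fingers move at their own pace and stop on an object; "force" is the grip in N (left out, the last holds). Time passes only in rows, so rows that do not move let the fingers close, or fill a call up. It gives the time, the measured TCP pose, the force, the opening and the grip force at its end, in the units of the state.
- ctrl.state(): the state, without advancing time (a new reading comes with each control period).
- ctrl.read_camera(name): name is "side" or "top" or "wrist"; returns the picture (480x640x3 uint8, red, green, blue); there is no depth.
- ctrl.get_calibration(name): a dict with "intrinsics" (3x3 intrinsics, pixels), "position" and "attitude" of the camera in the world; the wrist camera has in their place "tool_from_camera" (4x4, takes a point from camera to tool coordinates, whose origin is the TCP and whose axes are the flange's). Camera axes: x right, y down, z forward; pixel columns grow to the right and rows downward; lengths in m; the calibration is good to about 2 mm. A picture is of the moment at which its call begins: read the wrist's pose just before it. get_calibration takes no time and is no camera call.
- ctrl.job_done(): hands the job in; it is judged then, once.
The state is a dict: "t": time; "joints": joint angles; "joint_velocities": joint speeds; "joint_torque": joint torques, N m; "ee_pos": TCP position; "tool_rot": TCP orientation; "wrist_force": force on the tool from outside, world axes, zero at the start; "ft_torque": the same for the moment, N m; "gripper_width": finger opening in m; "grip_force": force on a finger pad.
Only numpy, scipy, OpenCV 4.12 (cv2) and the standard library are available. Lean on these libraries where they do the work, as an engineer would, in place of code of your own. Each camera call takes 0.05 s, during which the arm holds its last target. There are 200 camera calls.

### The job

Open the tub with the yellow lid so that its vials can be reached: take the lid by its upright tab, tip that side well up while the opposite edge still rests on the rim, then lift the lid clear of the tub. Set it down, not dropped, flat and tab upward inside the steel tray and let go. Leave the tub standing where it is, and leave the blue-lidded tub closed.

Things in the scene. Friction and masses are not known exactly. Their poses are not given: they have to be found in the camera images.
- yellow_lid: yellow lid, loose on a white tub, 70 g: disc 92 mm across, 5 thick, on a plug 71 mm across, 6 deep, 3.5 mm clear inside the mouth. Origin: centre of the plug's underside; z up; disc from z = 6 to 11 mm. Grip tab: upright rigid block centred at x = -36, y = 0, 14 mm thick in x, 20 wide in y, top at z = 37. Far edge, across from the tab: x = +46, underside z = 6, where it tips on the rim
- yellow_tub: the round white tub under the yellow lid, loose, about 0.6 kg, 84 mm across at the mouth and 75 mm high, wall 3 mm, capped vials inside (tops 16 mm below the rim). Origin: centre of its underside, on the bench; z up. With the lid on, the lid's origin is 69 mm above it
- tray: shallow open stainless tray, fixed to the bench, 150 x 150 mm outside, 8 mm high, wall and floor 3 mm. Origin: centre of its underside, on the bench; z up; x and y along its sides. The lid lies in it with its plug on the tray floor, the lid's origin 3 mm above the tray's
- blue_lid: the lid of the other, identical white tub, the same shape as the yellow lid but blue; origin and axes as for the yellow lid. To be left on its tub
Things that resemble listed ones, but are neither listed nor needed, are in the scene too. There is more than one size of the yellow_lid; the job needs the larger.

How it is judged:
On the way, in this order (a step that is already met when the one before it is completed fails the run):
1. the yellow lid is tipped up by more than 10 degrees while still on the rim of its tub (its origin less than 20 mm above its seat and within 25 mm of the tub's axis) (angle between yellow_lid's own z axis and vertical above 0.175 rad and z of yellow_lid in the frame of yellow_tub below 0.089 m and horizontal distance between yellow_lid and yellow_tub below 0.025 m and contact force between the fingers and yellow_lid above 0.1 N), for 0.1 s.
2. the lid is lifted clear, its origin more than 30 mm above its seat (z of yellow_lid in the frame of yellow_tub above 0.099 m), for 0.1 s.
At the end, for the whole second after the job is handed in: The yellow lid lies at rest, flat (within 7 degrees) and tab upward, on the tray floor, its centre within 37 mm of the tray's centre; the yellow tub stands upright within 40 mm of where it stood; the blue lid is within 20 mm of where it was (horizontal distance between yellow_lid and tray below 0.037 m and z of yellow_lid in the frame of tray below 0.009 m and angle between each of yellow_lid, yellow_tub's own z axis and vertical below 0.12 rad and linear speed of yellow_lid below 0.02 m/s and distance of yellow_tub from where it was at the start of the episode below 0.04 m and distance of blue_lid from where it was at the start of the episode below 0.02 m); the robot touches nothing.
It fails at once if the yellow tub is tipped by more than 20 degrees (angle between yellow_tub's own z axis and vertical above 0.35 rad).
It fails at once if the blue lid is moved by more than 20 mm (distance of blue_lid from where it was at the start of the episode above 0.02 m).
It fails at once if the lid is let fall into the tray from more than 30 mm (contact force between the fingers and yellow_lid below 0.02 N and z of yellow_lid in the frame of tray above 0.033 m and horizontal distance between yellow_lid and tray below 0.09 m).
It also fails if it takes over 42 s, if anything falls off the work surface, if the arm or the gripper's body presses on something with over 40 N, if the wrist force passes 120 N, or if a joint passes its speed limit or range.

## Working session

There is one attempt and no reset: what is moved stays moved. The work goes in short steps, Python scripts to look and compute and a tool call to move; the robot and the scene stay as the last step left them, time stands still between calls to the robot, and variables do not carry over. Pictures are saved under pics/ and viewed, at most 10 in all, crops included, and the job is handed in when it is done.

Besides the shell and the picture viewer there is one more tool, called after "Request:" as name(argument=value, ...) on one line, values as JSON. step_arm: Moves the arm, as the interface text tells. Its arguments: {"type":"object","properties":{"series":{"type":"array","items":{"type":"number"}},"claw":{"type":"number"},"force":{"type":"number"}},"required":["series"]}

```bash
mkdir -p pics
python3 - <<'E'
from bench import ctrl
import cv2,numpy as np
for n in ("top","side"):
    im=ctrl.read_camera(n); cv2.imwrite(f"pics/{n}0.png",im[:,:,::-1]); c=ctrl.get_calibration(n); print(n,c)
print(ctrl.get_calibration("wrist")); s=ctrl.state(); print(s["t"],s["ee_pos"],s["tool_rot"])
E
```

```text
top {'intrinsics': array([[580.76225926,   0.        , 319.20149578],
       [  0.        , 580.76225926, 242.63720985],
       [  0.        ,   0.        ,   1.        ]]), 'position': array([ 0.38240721, -0.15259737,  0.91750739]), 'attitude': array([ 0.79960087, -0.59081088,  0.06410447, -0.08643825])}
side {'intrinsics': array([[440.83668456,   0.        , 322.8501876 ],
       [  0.        , 440.83668456, 238.36411489],
       [  0.        ,   0.        ,   1.        ]]), 'position': array([ 0.3656594 , -0.72907556,  0.62391538]), 'attitude': array([ 0.90370272, -0.11527361,  0.05251625, -0.4089932 ])}
{'intrinsics': array([[428.30390557,   0.        , 314.10419793],
       [  0.        , 428.30390557, 240.39587545],
       [  0.        ,   0.        ,   1.        ]]), 'tool_from_camera': array([[ 4.61802064e-04, -9.50975907e-01, -3.09264628e-01,
         8.09774634e-02],
       [ 9.99999483e-01,  7.19258614e-04, -7.18464923e-04,
         2.71288552e-04],
       [ 9.05684080e-04, -3.09264137e-01,  9.50975748e-01,
        -1.80477074e-01],
       [ 0.00000000e+00,  0.00000000e+00,  0.00000000e+00,
         1.00000000e+00]])}
0.1 [ 0.17196339 -0.54816193  0.20292747] [ 9.88486108e-01  1.51309795e-01  3.10180258e-05 -7.48420196e-04]
```

View pics/top0.png

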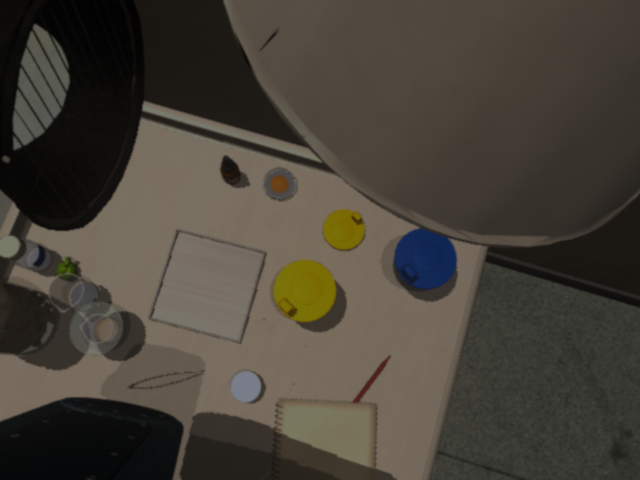

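View pics/side0.png

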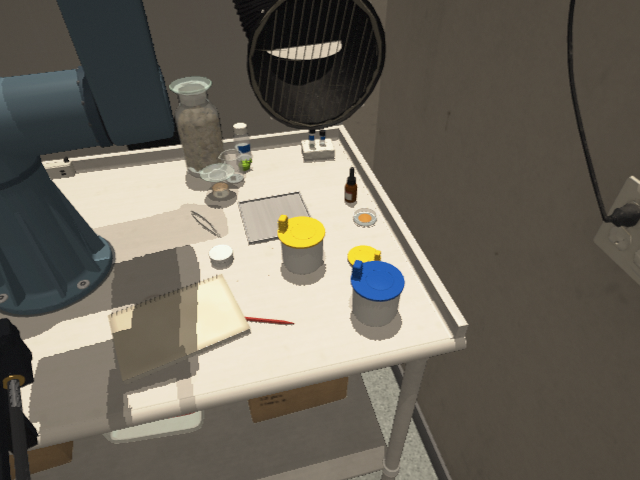

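The top view shows the large yellow lid at (305,291) with its tab at (287,307), the tray with corners (179,231), (265,251), (240,341) and (151,318), and the blue lid at (425,259). The side view confirms the yellow tab is the upright block at (283,222), and the small yellow lid lies loose at (363,257).

```bash
cat > h.py <<'E'
from bench import ctrl
import cv2,numpy as np
from scipy.spatial.transform import Rotation as R
def cam(n,st=None):
    c=ctrl.get_calibration(n)
    if n=="wrist":
        T=c["tool_from_camera"]; Rt=R.from_quat(st["tool_rot"]).as_matrix()
        return c["intrinsics"],Rt@T[:3,:3],Rt@T[:3,3]+st["ee_pos"]
    return c["intrinsics"],R.from_quat(c["attitude"]).as_matrix(),np.array(c["position"])
def ray(C,uv,z):
    K,Rm,p=C; d=Rm@np.linalg.solve(K,[uv[0],uv[1],1]); return p+d*(z-p[2])/d[2]
def proj(C,P):
    K,Rm,p=C; q=K@(Rm.T@(np.array(P)-p)); return q[:2]/q[2]
def blobs(im,lo,hi,amin=60):
    m=cv2.inRange(cv2.cvtColor(im,cv2.COLOR_RGB2HSV),lo,hi)
    cs,_=cv2.findContours(m,cv2.RETR_EXTERNAL,cv2.CHAIN_APPROX_NONE)
    return m,sorted([c for c in cs if cv2.contourArea(c)>amin],key=cv2.contourArea,reverse=True)
YEL=((20,140,60),(35,255,255)); BLU=((105,140,40),(125,255,255))
E
python3 - <<'E'
from h import *
im=cv2.imread("pics/top0.png")[:,:,::-1].copy(); C=cam("top")
for nm,col in (("Y",YEL),("B",BLU)):
    m,b=blobs(im,*col)
    for c in b[:2]:
        h=cv2.convexHull(c); (e,ax,an)=cv2.fitEllipse(h); print(nm,cv2.contourArea(c),np.round(e),np.round(ax),ray(C,e,.078).round(4))
print("tab top",ray(C,(287,306),.106).round(4))
t=np.array([ray(C,p,.008)[:2] for p in [(179,231),(265,251),(240,341),(151,318)]]);print(t.round(4),t.mean(0).round(4))
h=im[270:330,265:345]; cv2.imwrite("pics/tabcrop.png",cv2.resize(h[:,:,::-1],None,fx=8,fy=8,interpolation=cv2.INTER_CUBIC))
S=cam("side"); print("tab side ray at .106",ray(S,(284,218),.106).round(4))
print(proj(C,[.3,-.2,0]),proj(C,[.5,-.2,0]))
E
```

```text
Y 3029.0 [305. 291.] [63. 63.] [ 0.4837 -0.0995  0.078 ]
Y 1303.5 [344. 229.] [41. 42.] [ 0.5889 -0.1277  0.078 ]
B 2737.0 [425. 259.] [59. 62.] [ 0.5809 -0.2549  0.078 ]
tab top [ 0.4526 -0.0843  0.106 ]
[[ 0.525   0.127 ]
 [ 0.5344 -0.0156]
 [ 0.3882 -0.0231]
 [ 0.381   0.1209]] [0.4572 0.0523]
tab side ray at .106 [ 0.4581 -0.084   0.106 ]
[332.96127272 432.73487488] [369.53018602 306.02623435]
```

View pics/tabcrop.png

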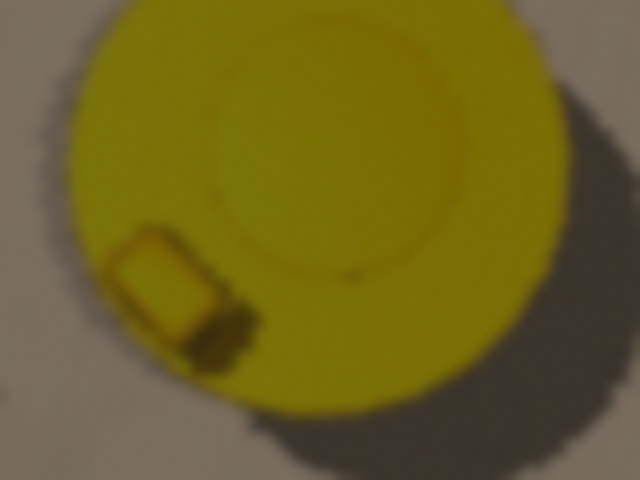

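The crop shows the tab's top face centred at about (285.7,306) in the full image. Its long edge runs down to the right, so the lid's x axis points up and to the right.

```bash
cat >> h.py <<'E'
def tool(yaw_y):  # tool pointing down, tool y at world yaw (deg)
    a=np.radians(yaw_y); y=np.array([np.cos(a),np.sin(a),0]); z=np.array([0,0,-1.]); return np.c_[np.cross(y,z),y,z]
def plan(st,p,Rm,n):
    from scipy.linalg import expm,logm
    A=np.eye(4);A[:3,:3]=R.from_quat(st["tool_rot"]).as_matrix();A[:3,3]=st["ee_pos"]
    B=np.eye(4);B[:3,:3]=Rm;B[:3,3]=p
    T=expm(np.real(logm(np.linalg.inv(A)@B))/n)
    print("row x",n,T[:3,3].round(5),np.degrees(R.from_matrix(T[:3,:3]).as_rotvec()).round(3))
E
python3 - <<'E'
from h import *
C=cam("top"); q=[np.array(p)/8+[265,270] for p in [(155,228),(222,300),(178,345),(108,275)]]
P=np.array([ray(C,p,.106) for p in q])[:,:2]; print(P.round(4),P.mean(0))
e=(P[1]-P[0])+(P[2]-P[3]); print("y-edge yaw",np.degrees(np.arctan2(e[1],e[0])),np.linalg.norm(e)/2)
c=ray(C,(305,291),.08)[:2]; d=c-P.mean(0); yaw=np.degrees(np.arctan2(d[1],d[0])); print(c,yaw,np.linalg.norm(d))
plan(ctrl.state(),[*P.mean(0),.2],tool(yaw),12)
E
```

```text
[[ 0.4615 -0.0776]
 [ 0.4529 -0.0926]
 [ 0.4432 -0.0877]
 [ 0.4513 -0.0722]] [ 0.45223789 -0.0825239 ]
y-edge yaw -118.58293505885108 0.01733393868949474
[ 0.48320704 -0.10042297] -30.026403502912427 0.03576961088796262
row x 12 [ 0.04295 -0.01739  0.00027] [-0.006 -0.004 -3.547]
```

Request:
step_arm(series=[0.043, -0.0174, 0, 0, 0, -3.55, 0.043, -0.0174, 0, 0, 0, -3.55, 0.043, -0.0174, 0, 0, 0, -3.55, 0.043, -0.0174, 0, 0, 0, -3.55, 0.043, -0.0174, 0, 0, 0, -3.55, 0.043, -0.0174, 0, 0, 0, -3.55, 0.043, -0.0174, 0, 0, 0, -3.55, 0.043, -0.0174, 0, 0, 0, -3.55], claw=-0.2, force=30)

```text
t: 1.1
ee_pos: [0.3993, -0.2582, 0.2034]
tool_rot: [0.921, 0.39, -0.0, -0.0]
wrist_force: [1.0, 0.2, 0.9]
gripper_width: 0.0529
grip_force: 0.0
```

Request:
step_arm(series=[0.043, -0.0174, 0, 0, 0, -3.55, 0.043, -0.0174, 0, 0, 0, -3.55, 0.043, -0.0174, 0, 0, 0, -3.55, 0.043, -0.0174, 0, 0, 0, -3.55, 0, 0, 0, 0, 0, 0, 0, 0, 0, 0, 0, 0, 0, 0, 0, 0, 0, 0, 0, 0, 0, 0, 0, 0])

```text
t: 2.1
ee_pos: [0.4524, -0.0836, 0.2036]
tool_rot: [0.867, 0.499, -0.0, -0.0]
wrist_force: [-0.2, -0.3, 0.7]
gripper_width: 0.0531
grip_force: 0.0
```

Run:
```python
from h import *
s=ctrl.state(); im=ctrl.read_camera("wrist"); cv2.imwrite("pics/w1.png",im[:,:,::-1])
print(s["t"],s["ee_pos"],s["tool_rot"],s["gripper_width"]); C=cam("wrist",s)
np.save("w1.npy",np.r_[s["ee_pos"],s["tool_rot"]])
print(proj(C,[.4522,-.0825,.106]),proj(C,[.4832,-.1004,.08]))
```

```text
2.1 [ 0.45237042 -0.08360933  0.20364908] [ 8.66503912e-01  4.99170277e-01 -6.93887103e-05 -5.69684446e-06] 0.053075201147775766
[312.43300065 225.5994702 ] [361.42746777 215.74545389]
```

View pics/w1.png

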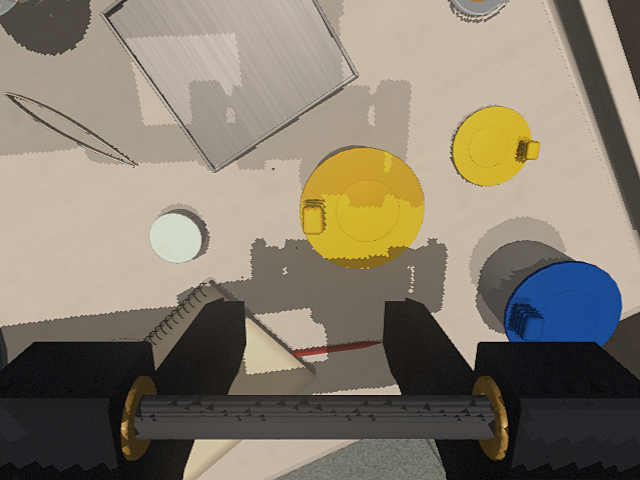

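The wrist view shows the tab's top face at about (313,220) and the lid centre at (362,207). Both agree with the top view to within a few mm, with a small shift along tool +x, so I'm descending.

Request:
step_arm(series=[0.0025, 0, 0.025, 0, 0, 0, 0, 0, 0.025, 0, 0, 0, 0, 0, 0.025, 0, 0, 0, 0, 0, 0.023, 0, 0, 0, 0, 0, 0.01, 0, 0, 0, 0, 0, 0.007, 0, 0, 0, 0, 0, 0.004, 0, 0, 0, 0, 0, 0.001, 0, 0, 0])

```text
t: 3.15
ee_pos: [0.4541, -0.0805, 0.084]
tool_rot: [0.866, 0.5, 0.0, 0.0]
wrist_force: [0.2, -0.6, 0.4]
gripper_width: 0.0529
grip_force: 0.0
```

Request:
step_arm(series=[0, 0, 0, 0, 0, 0, 0, 0, 0, 0, 0, 0, 0, 0, 0, 0, 0, 0, 0, 0, 0, 0, 0, 0, 0, 0, 0, 0, 0, 0, 0, 0, 0, 0, 0, 0, 0, 0, 0, 0, 0, 0, 0, 0, 0, 0, 0, 0], claw=1, force=30)

```text
t: 4.15
ee_pos: [0.4538, -0.0804, 0.0837]
tool_rot: [0.866, 0.5, 0.0, -0.0]
wrist_force: [-1.0, 0.0, -0.0]
gripper_width: 0.0003
grip_force: 0.0
```

Run:
```python
from h import *
s=ctrl.state(); im=ctrl.read_camera("wrist"); cv2.imwrite("pics/w2.png",im[:,:,::-1])
print(s["t"],s["ee_pos"],s["gripper_width"],s["grip_force"],s["wrist_force"],s["ft_torque"])
```

```text
4.15 [ 0.45379358 -0.0803926   0.08372754] 0.0003166119222888481 0.0 [-1.01289042  0.00901244 -0.00368566] [-0.07040892 -0.01641863 -0.01493703]
```

View pics/w2.png

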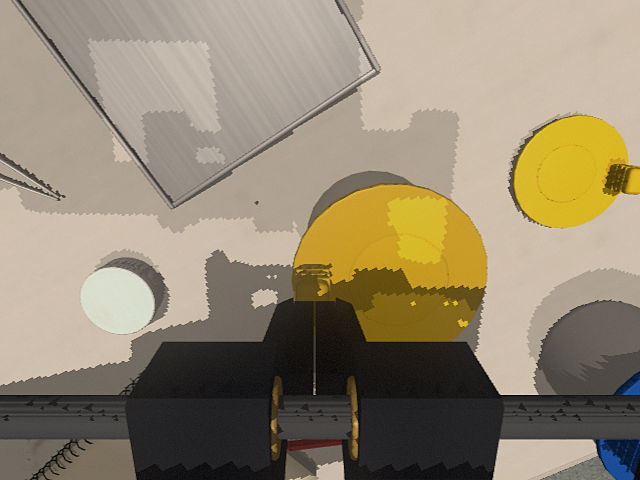

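The gripper closed to 0 mm and the lid hasn't moved. The tab at (313,282) shows past the finger ends at row 298, so the fingers look shorter or higher than I assumed. I'll check from the side.

Run:
```python
from h import *
im=ctrl.read_camera("side"); s=ctrl.state(); C=cam("side"); a=s["ee_pos"]
for d in (0,.019,.031): print(d,proj(C,a+[0,0,d]).round(1))
u,v=proj(C,a).astype(int); print(u,v)
cv2.imwrite("pics/s2.png",cv2.resize(im[v-75:v+45,u-80:u+80,::-1],None,fx=5,fy=5,interpolation=cv2.INTER_CUBIC))
```

```text
0 [282.1 226.3]
0.019 [281.5 218.5]
0.031 [281.1 213.5]
282 226
```

View pics/s2.png

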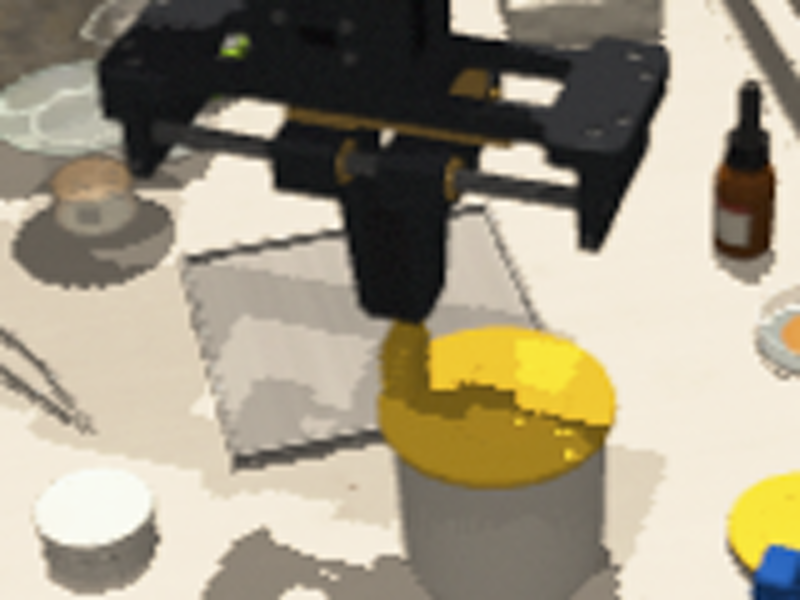

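The fingertips end at about (281,215) in the full image, resting just above the tab. That is 28–30 mm short of where the reported TCP projects (282,226), so the real tip sits about 29 mm behind the reported TCP. I'll open, shift a little along +x, go lower and watch the force.

Request:
step_arm(series=[0, 0, 0, 0, 0, 0, 0, 0, 0, 0, 0, 0, 0, 0, 0, 0, 0, 0, 0.004, 0, 0, 0, 0, 0, 0, 0, 0.006, 0, 0, 0, 0, 0, 0.006, 0, 0, 0, 0, 0, 0.006, 0, 0, 0, 0, 0, 0, 0, 0, 0], claw=-0.2)

```text
t: 5.25
ee_pos: [0.4552, -0.0767, 0.0649]
tool_rot: [0.866, 0.5, -0.0, -0.001]
wrist_force: [0.3, -0.8, -0.0]
gripper_width: 0.0527
grip_force: 0.0
```

Request:
step_arm(series=[0, 0, 0.003, 0, 0, 0, 0, 0, 0, 0, 0, 0, 0, 0, 0.002, 0, 0, 0, 0, 0, 0, 0, 0, 0, 0, 0, 0, 0, 0, 0, 0, 0, 0, 0, 0, 0, 0, 0, 0, 0, 0, 0, 0, 0, 0, 0, 0, 0])

```text
t: 6.25
ee_pos: [0.4558, -0.0769, 0.0608]
tool_rot: [0.866, 0.5, 0.0, 0.0]
wrist_force: [-0.1, -0.7, -0.7]
gripper_width: 0.0529
grip_force: 0.0
```

Request:
step_arm(series=[0, 0, 0, 0, 0, 0, 0, 0, 0, 0, 0, 0, 0, 0, 0, 0, 0, 0, 0, 0, 0, 0, 0, 0, 0, 0, 0, 0, 0, 0, 0, 0, 0, 0, 0, 0, 0, 0, 0, 0, 0, 0, 0, 0, 0, 0, 0, 0], claw=1, force=30)

```text
t: 7.25
ee_pos: [0.4557, -0.0769, 0.0607]
tool_rot: [0.866, 0.5, -0.0, -0.0]
wrist_force: [-0.5, 0.3, 0.3]
gripper_width: 0.0135
grip_force: 30.0
```

The tab is gripped: width 13.5 mm at 30 N. Now I'll tip the lid about its far edge.

Request:
step_arm(series=[0, -0.0005, -0.003, 2.2, 0, 0, 0, -0.0005, -0.003, 2.2, 0, 0, 0, -0.0005, -0.003, 2.2, 0, 0, 0, -0.0005, -0.003, 2.2, 0, 0, 0, -0.0005, -0.003, 2.2, 0, 0, 0, -0.0005, -0.003, 2.2, 0, 0, 0, -0.0005, -0.003, 2.2, 0, 0, 0, 0, 0, 0, 0, 0])

```text
t: 8.25
ee_pos: [0.4553, -0.0768, 0.0817]
tool_rot: [0.858, 0.495, -0.067, -0.116]
wrist_force: [0.0, -0.0, -1.0]
gripper_width: 0.0135
grip_force: 30.0
```

Run:
```python
from h import *
im=ctrl.read_camera("side"); s=ctrl.state(); Rm=R.from_quat(s["tool_rot"]).as_matrix(); print(s["t"],s["ee_pos"],Rm[:,2],s["gripper_width"],s["grip_force"],s["wrist_force"])
cv2.imwrite("pics/s3.png",cv2.resize(im[150:310,200:420,::-1],None,fx=3.6,fy=3.6,interpolation=cv2.INTER_CUBIC))
```

```text
8.3 [ 0.45492839 -0.07651499  0.08157286] [-0.22971475  0.13255308 -0.9641892 ] 0.013662838126144118 29.991466999053955 [ 0.40965604  0.18161888 -1.02167173]
```

View pics/s3.png

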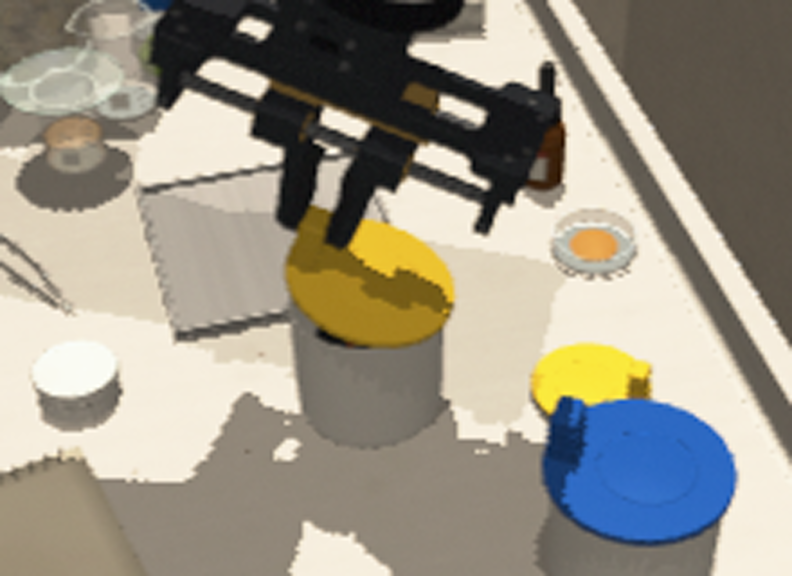

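The side view shows the lid tipped about 15°. The tab side is up and the far edge at (450,300) in the crop is on the rim, with the tub upright. Next I lift straight up.

Request:
step_arm(series=[0, -0.003, -0.0105, 0, 0, 0, 0, -0.003, -0.0105, 0, 0, 0, 0, -0.003, -0.0105, 0, 0, 0, 0, -0.003, -0.0105, 0, 0, 0, 0, -0.003, -0.0105, 0, 0, 0, 0, -0.003, -0.0105, 0, 0, 0, 0, -0.003, -0.0105, 0, 0, 0, 0, -0.003, -0.0105, 0, 0, 0])

```text
t: 9.3
ee_pos: [0.4541, -0.076, 0.17]
tool_rot: [0.858, 0.496, -0.067, -0.116]
wrist_force: [-0.0, 0.5, -0.7]
gripper_width: 0.0135
grip_force: 30.0
```

Run:
```python
from h import *
s=ctrl.state(); print(s["ee_pos"],s["gripper_width"],s["grip_force"])
plan(s,[.426,.070,.10],tool(-30),15)
```

```text
[ 0.45410862 -0.07596867  0.16998269] 0.013541316370452732 29.99155282974243
row x 15 [ 0.00749 -0.00577  0.00556] [-1.027e+00 -0.000e+00  1.000e-03]
```

Request:
step_arm(series=[0.0075, -0.0058, 0.0056, -1.027, 0, 0, 0.0075, -0.0058, 0.0056, -1.027, 0, 0, 0.0075, -0.0058, 0.0056, -1.027, 0, 0, 0.0075, -0.0058, 0.0056, -1.027, 0, 0, 0.0075, -0.0058, 0.0056, -1.027, 0, 0, 0.0075, -0.0058, 0.0056, -1.027, 0, 0, 0.0075, -0.0058, 0.0056, -1.027, 0, 0, 0.0075, -0.0058, 0.0056, -1.027, 0, 0])

```text
t: 10.3
ee_pos: [0.4368, 0.0039, 0.1347]
tool_rot: [0.864, 0.499, -0.031, -0.054]
wrist_force: [0.8, -0.3, -1.6]
gripper_width: 0.0137
grip_force: 30.0
```

Request:
step_arm(series=[0.0075, -0.0058, 0.0056, -1.027, 0, 0, 0.0075, -0.0058, 0.0056, -1.027, 0, 0, 0.0075, -0.0058, 0.0056, -1.027, 0, 0, 0.0075, -0.0058, 0.0056, -1.027, 0, 0, 0.0075, -0.0058, 0.0056, -1.027, 0, 0, 0.0075, -0.0058, 0.0056, -1.027, 0, 0, 0.0075, -0.0058, 0.0056, -1.027, 0, 0, 0, 0, 0, 0, 0, 0])

```text
t: 11.3
ee_pos: [0.4248, 0.0712, 0.0982]
tool_rot: [0.866, 0.501, -0.0, -0.0]
wrist_force: [0.1, -0.5, -0.0]
gripper_width: 0.0132
grip_force: 30.0
```

Run:
```python
from h import *
im=ctrl.read_camera("side"); s=ctrl.state(); print(s["t"],s["ee_pos"],R.from_quat(s["tool_rot"]).as_matrix()[:,2],s["gripper_width"],s["grip_force"],s["wrist_force"])
cv2.imwrite("pics/s4.png",cv2.resize(im[120:300,170:400,::-1],None,fx=3.3,fy=3.3,interpolation=cv2.INTER_CUBIC))
```

```text
11.35 [0.42534709 0.07074279 0.09858611] [-3.22958915e-04 -1.43515082e-04 -9.99999938e-01] 0.013570252683904983 29.99188005924225 [ 0.46434371 -0.0598709  -0.16233835]
```

View pics/s4.png

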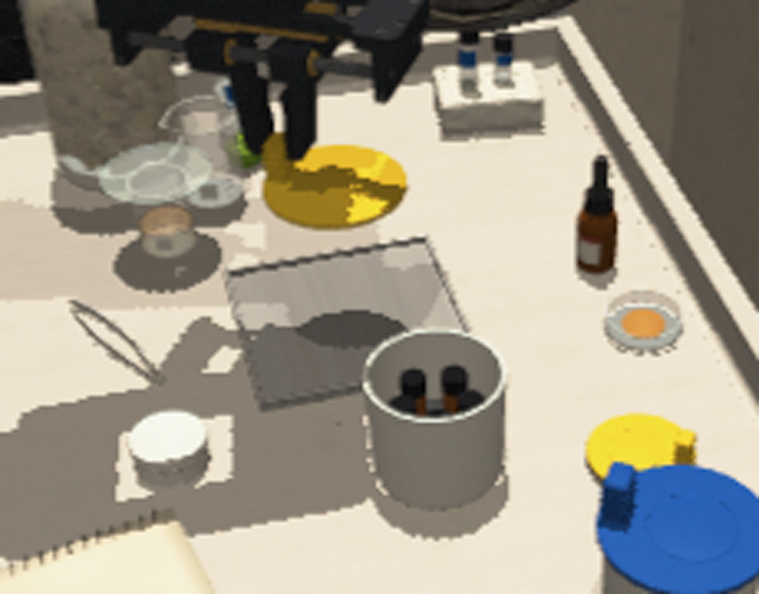

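The lid hangs level over the tray, and the open tub stands upright with its vials showing. Before lowering, I'll check the lid's position and whether the gripper body clears the glassware on the left.

Run:
```python
from h import *
S=cam("side");C=cam("top"); print("lid",ray(S,(170+335/3.3,120+186/3.3),.115).round(3))
T=tool(-30); p=np.array([.426,.070,0])
for nm,uv,z in (("bowl",(100,328),.04),("bowlR",(124,328),.04),("beaker",(84,292),.05),("beakR",(97,292),.05),("green",(68,267),.02),("bottle",(40,257),.06),("jar",(45,320),.1)):
    w=ray(C,uv,z); print(nm,w.round(3),"tool xy",((w-p)@T)[:2].round(3))
for nm,uv in (("bowl top left rim",(200,170)),("beaker top",(228,153)),("jar base",(203,172))):
    pass
```

```text
lid [0.457 0.048 0.115]
bowl [0.345 0.179 0.04 ] tool xy [ 0.054 -0.125]
bowlR [0.355 0.145 0.04 ] tool xy [ 0.029 -0.099]
beaker [0.388 0.218 0.05 ] tool xy [ 0.109 -0.107]
beakR [0.394 0.199 0.05 ] tool xy [ 0.096 -0.093]
green [0.417 0.27  0.02 ] tool xy [ 0.169 -0.107]
bottle [0.418 0.297 0.06 ] tool xy [ 0.192 -0.121]
jar [0.335 0.234 0.1  ] tool xy [ 0.097 -0.161]
```

Request:
step_arm(series=[-0.003, 0.006, 0.012, 0, 0, 0, -0.002, 0.006, 0.012, 0, 0, 0, 0, 0, 0.012, 0, 0, 0, 0, 0, 0.012, 0, 0, 0, 0, 0, 0.012, 0, 0, 0, 0, 0, 0.012, 0, 0, 0, 0, 0, 0.012, 0, 0, 0, 0, 0, 0.006, 0, 0, 0])

```text
t: 12.35
ee_pos: [0.4331, 0.0601, 0.0079]
tool_rot: [0.866, 0.5, -0.0, -0.0]
wrist_force: [1.1, -0.1, -1.0]
gripper_width: 0.0136
grip_force: 30.0
```

Request:
step_arm(series=[0, 0, 0.002, 0, 0, 0, 0, 0, 0.002, 0, 0, 0, 0, 0, 0.002, 0, 0, 0, 0, 0, 0.001, 0, 0, 0, 0, 0, 0.001, 0, 0, 0, 0, 0, 0.001, 0, 0, 0, 0, 0, 0.001, 0, 0, 0, 0, 0, 0, 0, 0, 0])

```text
t: 13.35
ee_pos: [0.4335, 0.06, -0.0013]
tool_rot: [0.866, 0.5, -0.0, -0.0]
wrist_force: [0.7, 1.2, -0.8]
gripper_width: 0.0137
grip_force: 30.0
```

Request:
step_arm(series=[0, 0, 0.001, 0, 0, 0, 0, 0, 0.001, 0, 0, 0, 0, 0, 0.001, 0, 0, 0, 0, 0, 0, 0, 0, 0, 0, 0, 0, 0, 0, 0, 0, 0, 0, 0, 0, 0, 0, 0, 0, 0, 0, 0, 0, 0, 0, 0, 0, 0])

```text
t: 14.35
ee_pos: [0.4336, 0.06, -0.0042]
tool_rot: [0.866, 0.5, 0.0, 0.0]
wrist_force: [0.1, 0.8, -0.1]
gripper_width: 0.0135
grip_force: 30.0
```

Request:
step_arm(series=[0, 0, 0.001, 0, 0, 0, 0, 0, 0, 0, 0, 0, 0, 0, 0.001, 0, 0, 0, 0, 0, 0, 0, 0, 0, 0, 0, 0, 0, 0, 0, 0, 0, 0, 0, 0, 0, 0, 0, 0, 0, 0, 0, 0, 0, 0, 0, 0, 0])

```text
t: 15.35
ee_pos: [0.4335, 0.06, -0.0055]
tool_rot: [0.866, 0.5, -0.0, -0.0]
wrist_force: [-4.6, 0.1, 10.9]
gripper_width: 0.0133
grip_force: 30.0
```

The lid is on the tray floor, with an 11 N upward reaction. I'll release and retreat straight up.

Request:
step_arm(series=[0, 0, -0.0005, 0, 0, 0, 0, 0, 0, 0, 0, 0, 0, 0, 0, 0, 0, 0, 0, 0, 0, 0, 0, 0, 0, 0, 0, 0, 0, 0, 0, 0, 0, 0, 0, 0, 0, 0, 0, 0, 0, 0, 0, 0, 0, 0, 0, 0], claw=-0.3)

```text
t: 16.35
ee_pos: [0.4335, 0.06, -0.0058]
tool_rot: [0.866, 0.5, -0.0, -0.0]
wrist_force: [1.1, 0.4, -0.2]
gripper_width: 0.0573
grip_force: 0.0
```

Request:
step_arm(series=[0, 0, -0.005, 0, 0, 0, 0, 0, -0.015, 0, 0, 0, 0, 0, -0.025, 0, 0, 0, 0, 0, -0.03, 0, 0, 0, 0, 0, -0.03, 0, 0, 0, 0, 0, -0.03, 0, 0, 0, 0, 0, -0.02, 0, 0, 0, 0, 0, 0, 0, 0, 0])

```text
t: 17.35
ee_pos: [0.4351, 0.0599, 0.1517]
tool_rot: [0.866, 0.5, 0.002, 0.002]
wrist_force: [-0.1, -0.5, -0.2]
gripper_width: 0.0576
grip_force: 0.0
```

Run:
```python
from h import *
s=ctrl.state(); im=ctrl.read_camera("side"); print(s["t"],s["ee_pos"],s["gripper_width"],s["wrist_force"])
cv2.imwrite("pics/s5.png",cv2.resize(im[120:320,170:420,::-1],None,fx=3,fy=3,interpolation=cv2.INTER_CUBIC))
```

```text
17.35 [0.43505244 0.05987034 0.15171311] 0.05756512300456844 [-0.11913029 -0.47537731 -0.20397664]
```

View pics/s5.png

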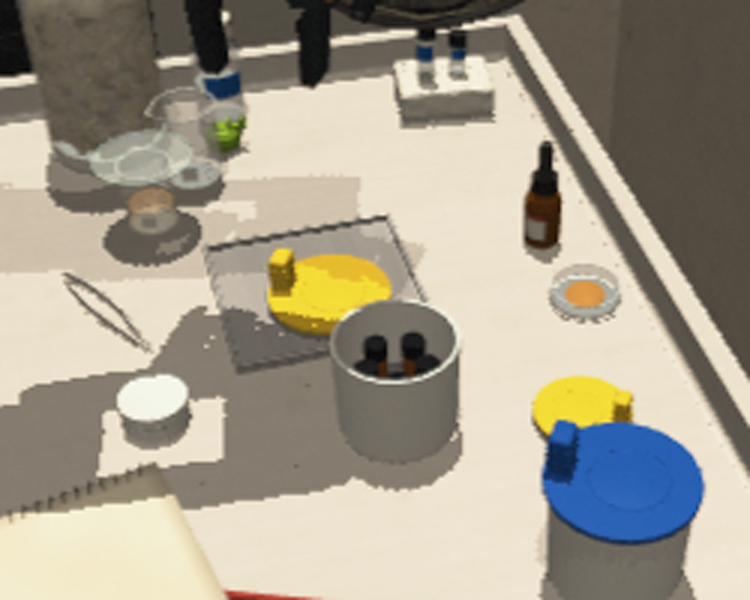

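The lid lies flat in the tray with its tab up, its disc at about (330,288) in the crop. The tub stands upright and open, the blue lid is untouched and the gripper is clear.

```bash
python3 -c "
from bench import ctrl
print(ctrl.job_done())"
```

```text
the job is handed in; nothing more can be done
None
```

I tipped the yellow lid about 15° on the rim, lifted it clear and set it flat, tab up, in the tray; the tub stands open where it was, the blue lid is untouched, and the job is handed in (no verdict was returned).

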